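# Set up heating blocks and panel lamps for well inspection

## Robot

A 6-joint arm with a two-finger parallel gripper is mounted at the origin on the work surface. World frame = base frame: x ahead of the robot, y to its left, z up, the work surface at z = 0. Lengths are in m, angles in degrees, forces in N, time in s.
With the tool pointing down it reaches from about 0.325 to 0.775 m from the base axis. Payload 5.5 kg.
Tool frame: the origin (TCP) lies at the very end of the fingers, on their centre line; the grasp point (between the pads) lies 19 mm behind it; z points along the fingers, y is the line along which they close (so a half turn about z gives the same grasp; the last joint's range is limited). The gripper opens to 88 mm and grips with 3 to 60 N. Pads are 20 mm wide; open, the fingers measure 115 mm over their backs; the gripper's body (75 mm by 178 mm) begins 61 mm behind the grasp point.
Start: joints at [63.157, 5.22, 70.514, -0, 104.267, -3.249], TCP at [0.24, 0.55, 0.223] pointing down, gripper open.
Joint ranges: [-164.24, 164.24], [-49.07, 125.15], [9.68, 141.18], [-86.29, 266.29], [3.28, 154.24], [-151.56, 151.56]. Speed limits (degrees/s): [147.25, 147.25, 172.46, 180, 180, 180].

## Interface

Orientations are given as a 3x3 rotation matrix whose columns are the frame's x, y, z axes.
In Python, from bench import r gives the robot as it stands.
- The arm moves only by the tool move_tool, called after "Call:" as name(argument=value, ...) on one line, values as JSON. Schema: {"type":"object","properties":{"offsets":{"type":"array","items":{"type":"array","items":{"type":"array","items":{"type":"number"},"minItems":5,"maxItems":5},"minItems":1,"maxItems":12},"minItems":1,"maxItems":1},"force":{"type":"number"},"only":{"type":"string"},"quiet":{"type":"boolean"},"lines":{"type":"string"}},"required":["offsets"],"additionalProperties":false}. offsets is a list that holds a single list of rows (three levels of brackets), with 1 to 12 rows, each of 5 numbers: the finger opening in m, then dx, dy, dz in m, then a turn about the tool's z in degrees; each row is the pose to reach, as a shift and turn from the pose commanded when the call began, along the tool's axes at that moment; what a row does not reach only later rows make up. A row lasts 1/8 s, in which the tool goes at most 0.0625 m and 10.7 degrees, less where a joint would pass 70% of its speed; a pose out of reach is approached as far as the arm can. The fingers move at their own pace and stop on an object; force is the grip in N (left out, the last holds). Time passes only in rows, so rows that do not move let the fingers close. The tool returns the time, the measured TCP pose, the force, the opening and the grip force at its end. only (a regular expression) keeps the lines of the reply that match it, lines (a string "A,B") keeps lines A to B, and quiet returns only ok. Input that does not fit is refused with a message, and nothing moves.
- r.sense(): the state, without advancing time (a new reading comes with each control period).
- r.snapshot(name): name is "scene" or "top" or "wrist"; returns a dict with "color" (384x512x3 uint8, red, green, blue), "intrinsics" (3x3 intrinsics, pixels), "pose" (4x4, takes a point from camera to world coordinates); the wrist camera has in their place "mount" (4x4, takes a point from camera to tool coordinates, whose origin is the TCP and whose axes are the flange's). Camera axes: x right, y down, z forward; pixel columns grow to the right and rows downward; lengths in m; the calibration is good to about 2 mm. A picture is of the moment at which its call begins: read the wrist's pose just before it. There is no depth.
- r.sign_off(): hands the job in; it is judged then, once.
The state is a dict: "t": time; "q": joint angles; "joint_velocities": joint speeds; "effort": joint torques, N m; "eef_pos": TCP position; "orientation": TCP orientation; "wrist_force": force on the tool from outside, world axes, zero at the start; "wrist_torque": the same for the moment, N m; "width": finger opening in m; "grip_force": force on a finger pad.
Only numpy, scipy, OpenCV 4.12 (cv2) and the standard library are available. Lean on these libraries where they do the work, as an engineer would, in place of code of your own. Each camera call takes 0.05 s, during which the arm holds its last target. There are 200 camera calls.

## Task

Get the heating blocks ready for inspection: push each aluminium block (there may be two or three) against the front edge of the grey stage so that it tips forward onto the stage with its wells facing up, and slide it back until it lies square and flush against the stage's back fence. Also turn the two panel lamps beside the stage so that the white face of each points at the middle of the stage, and lean the top of each 30 degrees forward from upright so that they light the wells from both sides. Do not knock over the amber bottle, the jar or the beaker.

Things in the scene. Friction and masses are not known exactly. Their poses are not given: they have to be found in the camera images.
- stage: Fixed grey plate 150 (x) x 440 (y) x 12 mm on the bench, with a dark steel fence on its far edge. Origin: underside centre; x from front edge to fence, y along the fence, z up. The front edge, a 12 mm step to tip blocks against, is at x = -75 mm; the fence's inner face at x = +60 mm, its top at z = 40 mm. A white line on the fence marks its middle.
- stage_mid (a point): The middle of the stage plate's top surface (stage frame 0, 0, 12 mm), the point that the lamps must face.
- block1: Loose solid aluminium block, about 0.65 kg, 3 by 4 small black wells (shallow marks) on one face. Starts standing on the bench before the stage's front edge, 60 (x) x 68 (y) x 90 (z) mm, wells on its -x face, towards the robot. Origin: centre of the face it first stands on. Tipped forward it is 60 mm high, -x axis up, z axis to the fence; it can be gripped across its 68 mm. None if absent.
- block2: Loose solid aluminium block, about 0.65 kg, 2 by 3 medium black wells (shallow marks) on one face. Starts standing on the bench before the stage's front edge, 60 (x) x 68 (y) x 90 (z) mm, wells on its -x face, towards the robot. Origin: centre of the face it first stands on. Tipped forward it is 60 mm high, -x axis up, z axis to the fence; it can be gripped across its 68 mm. None if absent.
- block3: Loose solid aluminium block, about 0.65 kg, 2 by 2 large black wells (shallow marks) on one face. Starts standing on the bench before the stage's front edge, 60 (x) x 68 (y) x 90 (z) mm, wells on its -x face, towards the robot. Origin: centre of the face it first stands on. Tipped forward it is 60 mm high, -x axis up, z axis to the fence; it can be gripped across its 68 mm. None if absent.
- block1_head (a point): Centre of block1's first upper face, 90 mm from its origin along its z axis; this is the end that must lie flush against the fence. None if absent.
- block2_head (a point): Centre of block2's first upper face, 90 mm from its origin along its z axis; this is the end that must lie flush against the fence. None if absent.
- block3_head (a point): Centre of block3's first upper face, 90 mm from its origin along its z axis; this is the end that must lie flush against the fence. None if absent.
- right_swivel (a joint): Swivel of the right panel lamp's yoke about the vertical through its foot (rad), growing counter-clockwise from above; range -1.7 to 1.7. Friction (about 0.25 N m) holds it where it is left.
- left_swivel (a joint): Swivel of the left panel lamp's yoke about the vertical through its foot (rad), growing counter-clockwise from above; range -1.7 to 1.7. Friction (about 0.25 N m) holds it where it is left.
- right_tilt (a joint): Tilt of the right lamp's panel about its horizontal hinge (rad): 0 is upright, positive leans its top forward, to the side of the white face; range -0.7 to 0.9. Friction (about 0.35 N m) holds it where it is left. 30 degrees is 0.524.
- left_tilt (a joint): Tilt of the left lamp's panel about its horizontal hinge (rad): 0 is upright, positive leans its top forward, to the side of the white face; range -0.7 to 0.9. Friction (about 0.35 N m) holds it where it is left. 30 degrees is 0.524.
- right_axis (a point): Of the lamp on the robot's right: where the swivel axis meets the tilt hinge, 140 mm above the bench. Turns with the yoke, not with the tilt: x is the horizontal direction in which the white face looks, y along the tilt hinge, z up. The lamp has a round fixed foot of 120 mm diameter; its yoke is 180 mm wide.
- left_axis (a point): Of the lamp on the robot's left: where the swivel axis meets the tilt hinge, 140 mm above the bench. Turns with the yoke, not with the tilt: x is the horizontal direction in which the white face looks, y along the tilt hinge, z up. The lamp has a round fixed foot of 120 mm diameter; its yoke is 180 mm wide.
- right_tab (a point): Grip point of the black rubber tab on top of the right lamp's panel, 128 mm from the tilt hinge; turns with the panel (x out of the white face, y along its width, z up the panel). The tab is 12 mm thick (x), 40 mm wide (y), from 105 to 140 mm above the hinge. The panel is 18 mm thick, 130 mm wide, from 10 mm below to 105 mm above the hinge.
- left_tab (a point): Grip point of the black rubber tab on top of the left lamp's panel, 128 mm from the tilt hinge; turns with the panel (x out of the white face, y along its width, z up the panel). The tab is 12 mm thick (x), 40 mm wide (y), from 105 to 140 mm above the hinge. The panel is 18 mm thick, 130 mm wide, from 10 mm below to 105 mm above the hinge.
- amber: Bystander: amber bottle with black cap, 64 mm diameter, 100 mm high. Origin: underside centre.
- jar: Bystander: squat white jar with blue cap, 70 mm diameter, 80 mm high. Origin: underside centre.
- beaker: Bystander: open glass beaker, 76 mm diameter, 90 mm high. Origin: underside centre.

How it is judged:
By the outcome, as a careful person would: the job done as asked, in the order asked, and still so for the second after the job is handed in, with the robot touching nothing.
Of block1, block2, block3 only 2 to 3 are there at a start; the rules pass over those that are not, and their reading is None.
At some moment in a run one of block1, block2, block3 may be knocked a few centimetres aside while the robot is not near it.
Once in a run the grip may slacken for a moment while it holds something.
It also fails if it takes over 208 s, if anything falls off the work surface, if the arm or the gripper's body presses on something with over 40 N, if the wrist force passes 120 N, or if a joint passes its speed limit or range.

## Working session

There is one attempt and no reset: what is moved stays moved. The work goes in short steps, Python scripts to look and compute and a tool call to move; the robot and the scene stay as the last step left them, time stands still between calls to the robot, and variables do not carry over. Pictures are saved under pics/ and viewed, at most 14 in all, crops included, and the job is handed in when it is done.

```bash
ls; mkdir -p pics; python3 - <<'E'
from bench import r
import cv2
s=r.sense();print(s['t'],s['eef_pos'],s['orientation'])
for n in("scene","top"):
    p=r.snapshot(n);cv2.imwrite(f'pics/{n}0.png',cv2.cvtColor(p['color'],cv2.COLOR_RGB2BGR));print(p['intrinsics'],p['pose'])
p=r.snapshot("wrist");print(p['intrinsics'],p['mount'])
E
```

```text
bench.py
pics
0.0 [0.24003696 0.54956649 0.22152822] [[-9.16389904e-01  4.00285921e-01 -8.50983898e-04]
 [ 4.00286815e-01  9.16388303e-01 -1.71558262e-03]
 [ 9.31081211e-05 -1.91278023e-03 -9.99998166e-01]]
[[430.57045545   0.         254.66778934]
 [  0.         430.57045545 200.22292764]
 [  0.           0.           1.        ]] [[ 0.89488795  0.37266556 -0.24555232  0.80267472]
 [ 0.44605495 -0.76475051  0.46496414 -0.5020427 ]
 [-0.01451014 -0.52562063 -0.85059533  1.1314947 ]
 [ 0.          0.          0.          1.        ]]
[[498.73996297   0.         244.72054439]
 [  0.         498.73996297 193.50010289]
 [  0.           0.           1.        ]] [[ 0.03690818 -0.97462242  0.2207916   0.19687005]
 [-0.99931362 -0.03529388  0.01125333  0.00939278]
 [-0.00317516 -0.22105539 -0.97525609  1.62491219]
 [ 0.          0.          0.          1.        ]]
[[283.16522491   0.         256.43009923]
 [  0.         283.16522491 191.02305189]
 [  0.           0.           1.        ]] [[ 1.07905218e-03 -9.58665044e-01 -2.84535006e-01  7.88660189e-02]
 [ 9.99999281e-01  1.18311842e-03 -1.93870246e-04  2.35096205e-04]
 [ 5.22495235e-04 -2.84534592e-01  9.58665631e-01 -1.63407347e-01]
 [ 0.00000000e+00  0.00000000e+00  0.00000000e+00  1.00000000e+00]]
```

View pics/scene0.png

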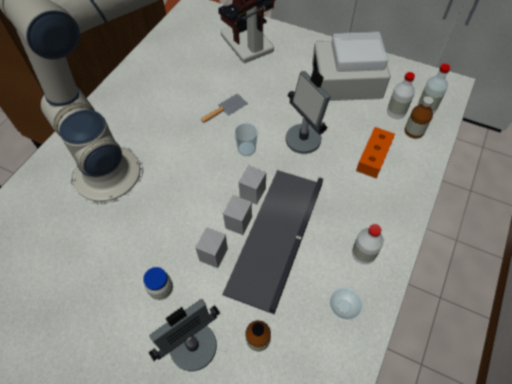

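View pics/top0.png

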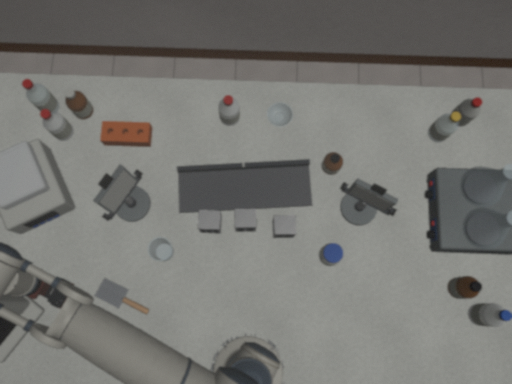

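Three blocks stand before the stage: tops in the top view at about (209,220), (245,219) and (285,225). The stage spans (178..312, 160..212), and the lamp feet are at (132,205) and (358,208). Next I'll enlarge the crops to measure them.

```bash
cat > h.py <<'E'
import numpy as np,cv2
from bench import r
def snap(n):
    s=r.sense();p=r.snapshot(n);K=p['intrinsics']
    if n=='wrist':
        T=np.eye(4);T[:3,:3]=s['orientation'];T[:3,3]=s['eef_pos'];T=T@p['mount']
    else:T=p['pose']
    return cv2.cvtColor(p['color'],cv2.COLOR_RGB2BGR),K,T
def cast(uv,K,T,z):
    uv=np.atleast_2d(uv).astype(float)
    d=np.c_[uv,np.ones(len(uv))]@np.linalg.inv(K).T@T[:3,:3].T
    o=T[:3,3];return o+d*((z-o[2])/d[:,2])[:,None]
def proj(P,K,T):
    P=np.atleast_2d(P);c=(P-T[:3,3])@T[:3,:3];u=c@K.T;return u[:,:2]/u[:,2:]
def tri(uvs,Ks,Ts):
    A=np.zeros((3,3));b=np.zeros(3)
    for uv,K,T in zip(uvs,Ks,Ts):
        d=T[:3,:3]@np.linalg.inv(K)@np.r_[uv,1];d/=np.linalg.norm(d);M=np.eye(3)-np.outer(d,d);A+=M;b+=M@T[:3,3]
    return np.linalg.solve(A,b)
E
python3 - <<'E'
from h import *
im,K,T=snap('top')
hsv=cv2.cvtColor(im,cv2.COLOR_BGR2HSV)
print(im[185,245],im[220,209],im[235,209],im[250,300])
m=((im.max(2)<100)).astype(np.uint8);roi=np.zeros_like(m);roi[150:240,165:325]=1
m*=roi
c=max(cv2.findContours(m,0,1)[0],key=cv2.contourArea);b=cv2.boxPoints(cv2.minAreaRect(c));print(b,cast(b,K,T,.012))
cv2.imwrite('pics/topc.png',cv2.resize(im[140:260,85:405],None,fx=2.5,fy=2.5,interpolation=cv2.INTER_CUBIC))
im2,K2,T2=snap('scene')
cv2.imwrite('pics/sc.png',cv2.resize(im2[60:370,130:390],None,fx=1.9,fy=1.9,interpolation=cv2.INTER_CUBIC))
print(r.sense()['t'])
E
```

```text
[80 79 78] [124 125 125] [137 141 140] [135 140 138]
[[176.7859  166.03859]
 [308.88638 158.89803]
 [311.3933  205.27602]
 [179.29282 212.41658]] [[ 0.64829474  0.25956957  0.012     ]
 [ 0.68924217 -0.18352895  0.012     ]
 [ 0.53019557 -0.19313906  0.012     ]
 [ 0.49048079  0.24071129  0.012     ]]
0.25
```

View pics/topc.png

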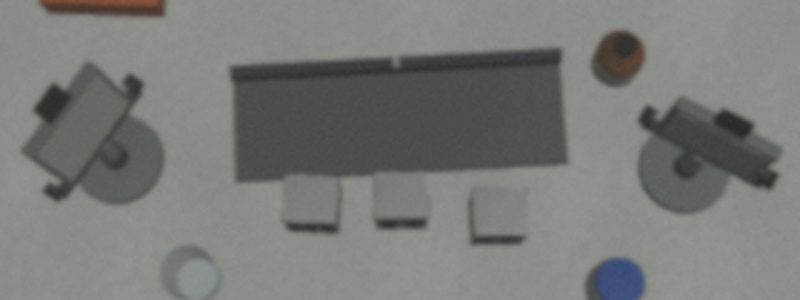

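View pics/sc.png

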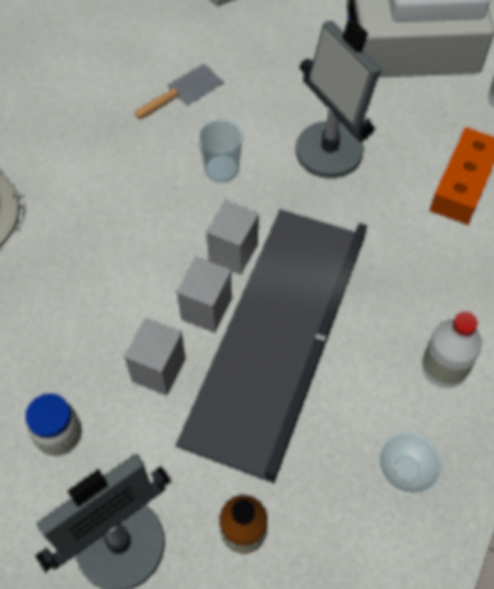

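The left lamp shows its white face towards the stage and robot. The right lamp shows its dark vented back. I'll triangulate everything from the readings in the two crops.

```bash
python3 - <<'E'
from h import *
_,K,T=snap('top');_,K2,T2=snap('scene')
t=lambda u,v:np.array([85+(u+.5)/2.5-.5,140+(v+.5)/2.5-.5])
s=lambda u,v:np.array([130+(u+.5)/1.9-.5,60+(v+.5)/1.9-.5])
def tr(a,b):
    P=tri([t(*a),s(*b)],[K,K2],[T,T2]);return P.round(4),(proj(P,K,T)[0]-t(*a)).round(1),(proj(P,K2,T2)[0]-s(*b)).round(1)
print('stage front L/R top',cast([t(236,182),t(568,163)],K,T,.012)[:,:2].round(4),'scene',cast([s(281,210),s(177,444)],K2,T2,.012)[:,:2].round(4))
print('fence top mid',tr((397,62),(321,337)))
print('fence ends',tr((231,70),(363,227)),tr((561,52),(273,480)))
for n,a in dict(L=((286,175),(341,176),(338,222),(283,221)),M=((375,172),(428,172),(428,219),(374,219)),R=((472,188),(526,189),(525,236),(472,236))).items():
    q=cast([t(*p) for p in a],K,T,.09);print(n,q[:,:2].round(3).tolist(),q.mean(0).round(4))
for n,k1,k2,tb,ft in(('R',((650,118),(162,478)),((766,180),(45,560)),((735,122),(88,487)),(684,168)),('L',((133,85),(307,70)),((57,190),(367,128)),((52,103),(356,35)),(119,160))):
    print(n,'knobs',tr(*k1),tr(*k2),'tab',tr(*tb),'foot',cast(t(*ft),K,T,.01).round(4))
for n,a in dict(amber=(624,46),jar=(618,282),beaker=(197,280)).items(): print(n,cast(t(*a),K,T,.09).round(3))
E
```

```text
stage front L/R top [[ 0.4902  0.2413]
 [ 0.5315 -0.1948]] scene [[ 0.4954  0.2425]
 [ 0.5344 -0.1923]]
fence top mid (array([0.6537, 0.0362, 0.0441]), array([-0.3, -0.4]), array([-0.5,  0.2]))
fence ends (array([0.6357, 0.2542, 0.0358]), array([0.1, 0.1]), array([ 0.1, -0. ])) (array([ 0.68  , -0.1827,  0.0245]), array([-0., -0.]), array([-0.1,  0. ]))
L [[0.487, 0.168], [0.488, 0.099], [0.43, 0.1], [0.429, 0.168]] [0.4587 0.1339 0.09  ]
M [[0.495, 0.057], [0.497, -0.01], [0.438, -0.012], [0.436, 0.055]] [0.4665 0.0227 0.09  ]
R [[0.479, -0.065], [0.48, -0.133], [0.421, -0.132], [0.419, -0.067]] [ 0.4498 -0.0993  0.09  ]
R knobs (array([ 0.5671, -0.2762,  0.1393]), array([-0.8, -0.7]), array([-1.3,  0.5])) (array([ 0.4932, -0.4192,  0.1369]), array([0.1, 0. ]), array([ 0.1, -0. ])) tab (array([ 0.5326, -0.3477,  0.2678]), array([-0.3, -0.2]), array([-0.5,  0.2])) foot [[ 0.5308 -0.3479  0.01  ]]
L knobs (array([0.5217, 0.3027, 0.3052]), array([5.4, 6.9]), array([ 8.2, -3.8])) (array([ 0.5143,  0.5215, -0.0736]), array([-5.2, -8.4]), array([-9.1,  2.7])) tab (array([0.5285, 0.4196, 0.2617]), array([-0.2, -0.3]), array([-0.3,  0.1])) foot [[0.5145 0.3983 0.01  ]]
amber [[ 0.671 -0.256  0.09 ]]
jar [[ 0.368 -0.247  0.09 ]]
beaker [[0.352 0.27  0.09 ]]
```

```bash
cat >> h.py <<'E'
SO=np.array([.5876,.0311,0.]);SY=np.radians(5.27);c_,s_=np.cos(SY),np.sin(SY)
SR=np.array([[c_,-s_,0],[s_,c_,0],[0,0,1]])
def st2w(x,y,z):return SO+SR@np.array([x,y,z])
def w2st(p):return SR.T@(np.array(p)-SO)
def go(p,yaw):
    "shift to p, tool y axis at world angle yaw (deg, mod 180)"
    s=r.sense();R=np.array(s['orientation']);a=np.degrees(np.arctan2(R[1,1],R[0,1]))
    d=R.T@(np.array(p)-s['eef_pos']);w=(yaw-a+90)%180-90
    print('t',round(s['t'],2),'shift',d.round(4),'turn',round(-w,1),'q6',s['q'][5] if hasattr(s['q'],'__len__') else '', 'F',np.round(s['wrist_force'],1))
E
python3 - <<'E'
from h import *
for n,p in dict(L=(.4587,.1339,.09),M=(.4665,.0227,.09),R=(.4498,-.0993,.09)).items():print(n,w2st(p).round(4))
im,K,T=snap('top');im2,_,_=snap('scene')
t=lambda u,v:np.array([85+(u+.5)/2.5-.5,140+(v+.5)/2.5-.5])
print('Lknobs',cast([t(133,85),t(57,190)],K,T,.14).round(4))
a=cv2.resize(im[170:225,335:410],(525,385),interpolation=2);b=cv2.resize(im2[295:370,145:225],(410,385),interpolation=2)
cv2.imwrite('pics/rl.png',cv2.convertScaleAbs(np.hstack([a,b])[:,:800],alpha=1.4))
go(st2w(-.195,.112,.2),95.3)
print(st2w(-.195,.112,.2))
E
```

```text
L [-0.1189  0.1142  0.09  ]
M [-0.1214  0.0028  0.09  ]
R [-0.1492 -0.1172  0.09  ]
Lknobs [[0.5837 0.3579 0.14  ]
 [0.4492 0.4388 0.14  ]]
t 0.45 shift [-0.3012 -0.3324  0.0226] turn -28.9 q6 -3.248252356686394 F [-0.4 -0.3 -0.4]
[0.38313717 0.12471597 0.2       ]
```

View pics/rl.png

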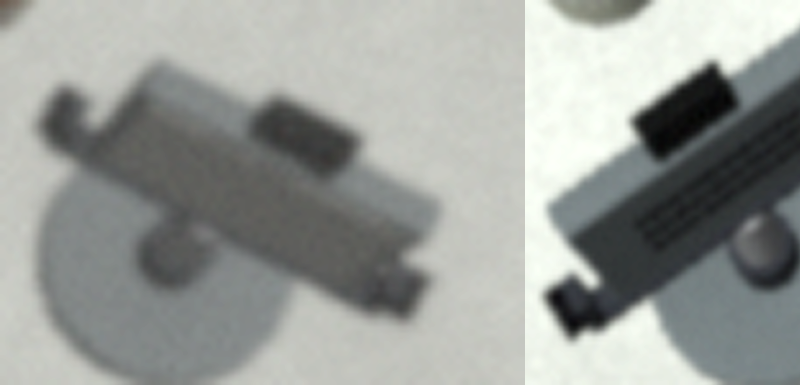

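The right lamp's white face looks towards the robot, at azimuth about 153°, and it is nearly upright. The left lamp faces about 239° and leans back about 11°. Blocks come first, so I'll move behind the left one.

Call:
move_tool(offsets=[[[0.04,-0.3,-0.332,0.0,-28.9],[0.04,-0.3,-0.332,0.0,-28.9],[0.04,-0.3,-0.332,0.0,-28.9],[0.04,-0.3,-0.332,0.0,-28.9],[0.04,-0.3,-0.332,0.0,-28.9],[0.04,-0.3,-0.332,0.0,-28.9],[0.04,-0.3,-0.332,0.0,-28.9],[0.04,-0.3,-0.332,0.0,-28.9],[0.04,-0.3,-0.332,0.0,-28.9],[0.04,-0.3,-0.332,0.0,-28.9]]], force=20)

```text
t: 1.7
eef_pos: [0.3819, 0.1268, 0.2227]
orientation: [[-0.996, -0.094, -0.0], [-0.094, 0.996, 0.0], [0.0, 0.001, -1.0]]
wrist_force: [-0.7, 0.3, 0.7]
width: 0.04
grip_force: 0.0
```

```bash
python3 - <<'E'
from h import *
im,K,T=snap('wrist');cv2.imwrite('pics/w1.png',im)
go(st2w(-.195,.114,.072),95.3)
E
```

```text
t 1.75 shift [-0.0011 -0.0004  0.1506] turn 0.1 q6 -81.92272662907577 F [ 0.3 -0.1  0.2]
```

View pics/w1.png

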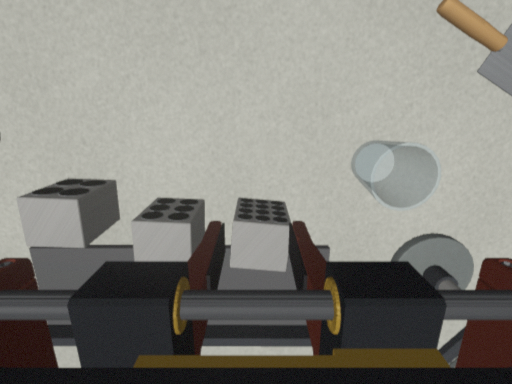

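Call:
move_tool(offsets=[[[0.04,0,0,0.06,0],[0.04,0,0,0.12,0],[0.04,0,0,0.187,0],[0.04,0,0,0.187,0],[0.04,-0.02,0,0.187,0],[0.04,-0.03,0,0.187,0],[0.04,-0.037,0,0.187,0],[0.04,-0.043,0,0.187,0],[0.04,-0.049,0,0.187,0],[0.04,-0.051,0,0.187,0],[0.04,-0.053,0,0.187,0]]])

```text
t: 3.12
eef_pos: [0.4306, 0.1305, 0.0381]
orientation: [[-0.996, -0.093, -0.011], [-0.093, 0.996, -0.001], [0.011, -0.0, -1.0]]
wrist_force: [-32.1, -3.9, 25.2]
width: 0.0402
grip_force: 16.5
```

```bash
python3 - <<'E'
from h import *
im,K,T=snap('wrist');cv2.imwrite('pics/w2.png',im)
print(w2st(r.sense()['eef_pos']))
go(st2w(-.195,.114,.072),95.3)
E
```

```text
[-0.14723027  0.11336163  0.03810778]
t 3.17 shift [ 0.0482  0.0007 -0.0333] turn 0.0 q6 -82.88898886431558 F [-28.   -4.1  21.1]
```

View pics/w2.png

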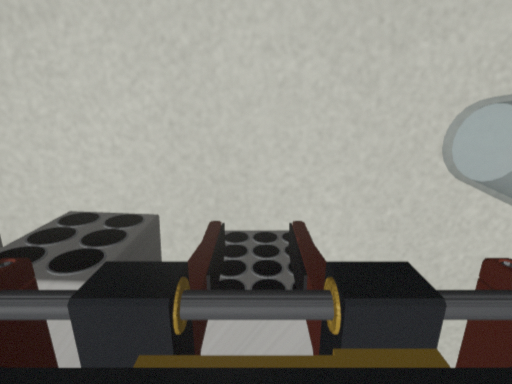

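Block1 is square against the step (force 32 N). I'll back off slightly, raise the fingers and tip it.

Call:
move_tool(offsets=[[[0.04,0.008,0,0,0],[0.04,0.008,0,-0.04,0],[0.04,0.003,0,-0.04,0],[0.04,-0.005,0,-0.04,0],[0.04,-0.011,0,-0.04,0],[0.04,-0.017,0,-0.04,0],[0.04,-0.023,0,-0.04,0],[0.04,-0.029,0,-0.04,0],[0.04,-0.035,0,-0.04,0],[0.04,-0.041,0,-0.04,0],[0.04,-0.047,0,-0.04,0],[0.04,-0.053,0,-0.04,0]]])

```text
t: 4.68
eef_pos: [0.4925, 0.1367, 0.0833]
orientation: [[-0.996, -0.093, 0.014], [-0.093, 0.996, 0.003], [-0.015, 0.002, -1.0]]
wrist_force: [0.0, 1.1, 13.9]
width: 0.0401
grip_force: 5.8
```

```bash
python3 - <<'E'
from h import *
im,K,T=snap('wrist');im2,K,T=snap('scene');cv2.imwrite('pics/w3.png',np.hstack([im[150:330,100:400],im2[140:320,150:350]]))
print(w2st(r.sense()['eef_pos']))
go(st2w(-.195,.114,.072),95.3)
E
```

```text
[-0.0858638  0.1136395  0.0813666]
t 4.78 shift [0.1092 0.0004 0.0081] turn 0.0 q6 -83.64602074834674 F [ 1.1  0.1 15.8]
```

View pics/w3.png

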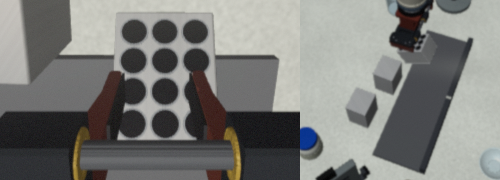

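Call:
move_tool(offsets=[[[0.04,-0.006,0,0,0],[0.04,-0.012,0,0,0],[0.04,-0.018,0,0,0],[0.04,-0.024,0,0,0],[0.04,-0.03,0,0,0],[0.04,-0.03,0,0,0],[0.04,-0.03,0,0,0]]])

```text
t: 5.65
eef_pos: [0.5174, 0.1381, 0.0753]
orientation: [[-0.996, -0.092, -0.001], [-0.092, 0.996, -0.0], [0.001, -0.0, -1.0]]
wrist_force: [0.2, -0.4, -1.1]
width: 0.0399
grip_force: 0.0
```

```bash
python3 - <<'E'
from h import *
im,K,T=snap('wrist');im2,K,T=snap('scene');cv2.imwrite('pics/w4.png',np.hstack([im[150:330,100:400],im2[140:320,150:350]]))
print(w2st(r.sense()['eef_pos']))
go(st2w(-.195,.114,.10),95.3)
E
```

```text
[-0.06008946  0.11296277  0.075474  ]
t 5.75 shift [ 0.1349  0.0011 -0.0245] turn 0.0 q6 -84.0054278263733 F [0.5 0.2 0.2]
```

View pics/w4.png

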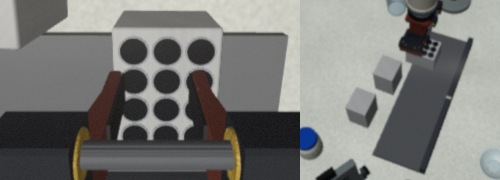

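Block1 lies on the stage with its wells up. I'll go behind it and push it to the fence.

Call:
move_tool(offsets=[[[0.04,0.02,0,-0.02,0],[0.04,0.075,0,-0.02,0],[0.04,0.075,0,-0.02,0],[0.04,0.075,0,0.045,0],[0.04,0.075,0,0.045,0],[0.04,0.05,0,0.045,0],[0.04,0.04,0,0.045,0],[0.04,0.03,0,0.045,0],[0.04,0.02,0,0.045,0],[0.04,0.01,0,0.045,0],[0.04,0,0,0.045,0],[0.04,-0.008,0,0.045,0]]])

```text
t: 7.25
eef_pos: [0.5256, 0.139, 0.0324]
orientation: [[-0.996, -0.093, -0.002], [-0.093, 0.996, 0.0], [0.002, 0.0, -1.0]]
wrist_force: [-7.4, -0.6, 4.8]
width: 0.0399
grip_force: 3.7
```

Call:
move_tool(offsets=[[[0.04,-0.004,0,0,0],[0.04,-0.008,0,0,0],[0.04,-0.011,0,0,0],[0.04,-0.014,0,0,0],[0.04,-0.017,0,0,0],[0.04,-0.017,0,0,0]]])

```text
t: 8.0
eef_pos: [0.5342, 0.1399, 0.0325]
orientation: [[-0.995, -0.093, -0.021], [-0.093, 0.996, -0.003], [0.021, -0.001, -1.0]]
wrist_force: [-43.7, -6.6, 25.2]
width: 0.0403
grip_force: 22.2
```

```bash
python3 - <<'E'
from h import *
print(w2st(r.sense()['eef_pos']))
go(st2w(-.04,.114,.10),95.3)
E
```

```text
[-0.04318862  0.11321754  0.03253203]
t 8.0 shift [-0.0018  0.0007 -0.0675] turn 0.1 q6 -84.27439402902158 F [-43.7  -6.6  25.2]
```

Call:
move_tool(offsets=[[[0.04,0.04,0,0,0],[0.04,0.09,0,-0.06,0],[0.04,0.15,0,-0.06,0],[0.04,0.15,-0.05,-0.06,0],[0.04,0.15,-0.11,-0.06,0],[0.04,0.15,-0.11,-0.06,0],[0.04,0.15,-0.11,-0.06,0]]])

```text
t: 8.88
eef_pos: [0.404, 0.0171, 0.0919]
orientation: [[-0.996, -0.091, 0.002], [-0.091, 0.996, 0.001], [-0.002, 0.0, -1.0]]
wrist_force: [0.3, 0.2, 0.2]
width: 0.0401
grip_force: 0.0
```

```bash
python3 - <<'E'
from h import *
im,K,T=snap('wrist');im2,K2,T2=snap('top');cv2.imwrite('pics/w5.png',np.hstack([im[150:330,0:512],im2[140:260,170:320][:, :].repeat(1,0) if 0 else cv2.resize(im2[150:240,170:320],(300,180))])[:,:800])
print(w2st(r.sense()['eef_pos']))
go(st2w(-.195,.003,.036),95.3)
E
```

```text
[-0.1843536   0.00387739  0.09124424]
t 8.97 shift [ 0.0107 -0.0009  0.0552] turn 0.1 q6 -97.67758949135272 F [-0.5 -0.1 -0.8]
```

View pics/w5.png

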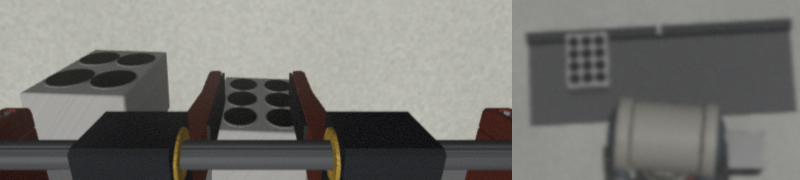

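Block1 is flush at the fence and block2 is centred ahead of the fingers. I'll do the same with it.

Call:
move_tool(offsets=[[[0.04,0.005,0,0.055,0],[0.04,0.005,0,0.055,0],[0.04,-0.01,0,0.055,0],[0.04,-0.018,0,0.055,0],[0.04,-0.024,0,0.055,0],[0.04,-0.03,0,0.055,0],[0.04,-0.036,0,0.055,0],[0.04,-0.039,0,0.055,0],[0.04,-0.042,0,0.055,0]]])

```text
t: 10.1
eef_pos: [0.4407, 0.0206, 0.0376]
orientation: [[-0.996, -0.093, -0.012], [-0.093, 0.996, -0.001], [0.012, -0.0, -1.0]]
wrist_force: [-34.7, -1.6, 27.7]
width: 0.04
grip_force: 17.9
```

```bash
python3 - <<'E'
from h import *
print(w2st(r.sense()['eef_pos']))
E
```

```text
[-0.1472061   0.00306111  0.03756081]
```

Call:
move_tool(offsets=[[[0.04,0.008,0,0,0],[0.04,0.008,0,-0.04,0],[0.04,0.003,0,-0.04,0],[0.04,-0.005,0,-0.04,0],[0.04,-0.011,0,-0.04,0],[0.04,-0.017,0,-0.04,0],[0.04,-0.023,0,-0.04,0],[0.04,-0.029,0,-0.04,0],[0.04,-0.035,0,-0.04,0],[0.04,-0.041,0,-0.04,0],[0.04,-0.047,0,-0.04,0],[0.04,-0.053,0,-0.04,0]]])

```text
t: 11.6
eef_pos: [0.5033, 0.0261, 0.0839]
orientation: [[-0.996, -0.093, 0.016], [-0.093, 0.996, 0.0], [-0.016, -0.001, -1.0]]
wrist_force: [0.3, -0.0, 23.9]
width: 0.0398
grip_force: 9.3
```

Call:
move_tool(offsets=[[[0.04,-0.006,0,0,0],[0.04,-0.012,0,0,0],[0.04,-0.018,0,0,0],[0.04,-0.024,0,0,0],[0.04,-0.03,0,0,0],[0.04,-0.03,0,0,0],[0.04,-0.03,0,0,0]]])

```text
t: 12.48
eef_pos: [0.5273, 0.0286, 0.0749]
orientation: [[-0.996, -0.093, -0.001], [-0.093, 0.996, 0.0], [0.001, 0.0, -1.0]]
wrist_force: [-0.0, -1.2, 0.3]
width: 0.0395
grip_force: 0.0
```

```bash
python3 - <<'E'
from h import *
im,K,T=snap('wrist');cv2.imwrite('pics/w6.png',im[150:330])
print(w2st(r.sense()['eef_pos']))
E
```

```text
[-0.06021952  0.0030248   0.07507012]
```

View pics/w6.png

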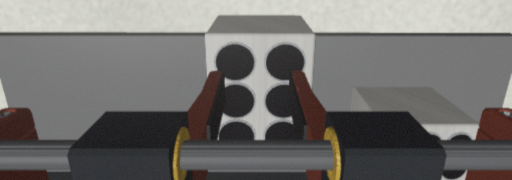

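Call:
move_tool(offsets=[[[0.04,0.02,0,-0.02,0],[0.04,0.075,0,-0.02,0],[0.04,0.075,0,-0.02,0],[0.04,0.075,0,0.045,0],[0.04,0.075,0,0.045,0],[0.04,0.05,0,0.045,0],[0.04,0.04,0,0.045,0],[0.04,0.03,0,0.045,0],[0.04,0.02,0,0.045,0],[0.04,0.01,0,0.045,0],[0.04,0,0,0.045,0],[0.04,-0.008,0,0.045,0]]])

```text
t: 14.02
eef_pos: [0.5356, 0.0293, 0.0324]
orientation: [[-0.996, -0.093, -0.002], [-0.093, 0.996, -0.0], [0.002, -0.0, -1.0]]
wrist_force: [-8.4, -0.0, 5.0]
width: 0.0402
grip_force: 4.0
```

Call:
move_tool(offsets=[[[0.04,-0.004,0,0,0],[0.04,-0.008,0,0,0],[0.04,-0.011,0,0,0],[0.04,-0.014,0,0,0],[0.04,-0.017,0,0,0],[0.04,-0.017,0,0,0]]])

```text
t: 14.78
eef_pos: [0.5442, 0.0301, 0.0325]
orientation: [[-0.995, -0.092, -0.022], [-0.092, 0.996, -0.002], [0.022, 0.0, -1.0]]
wrist_force: [-46.7, -4.1, 26.4]
width: 0.0401
grip_force: 22.8
```

Call:
move_tool(offsets=[[[0.04,0.04,0,0,0],[0.04,0.09,0,-0.06,0],[0.04,0.15,0,-0.06,0],[0.04,0.15,0,-0.09,0],[0.04,0.15,0,-0.12,0]]])

```text
t: 15.4
eef_pos: [0.4028, 0.017, 0.1534]
orientation: [[-0.996, -0.092, 0.003], [-0.092, 0.996, -0.0], [-0.003, -0.0, -1.0]]
wrist_force: [1.1, -0.5, -0.5]
width: 0.0399
grip_force: 0.0
```

```bash
python3 - <<'E'
from h import *
im,K,T=snap('wrist');im2,K2,T2=snap('top');im3,_,_=snap('scene')
cv2.imwrite('pics/w7.png',np.hstack([im[:, :],cv2.resize(im3[110:330,150:350],(288,384))]))
print(w2st(r.sense()['eef_pos']))
go(st2w(-.22,-.117,.1),95.3)
E
```

```text
[-0.18341403  0.00274101  0.15385411]
t 15.55 shift [ 0.037  -0.1197  0.0537] turn 0.0 q6 -97.72183361009397 F [-0.8 -0.1 -0.6]
```

View pics/w7.png

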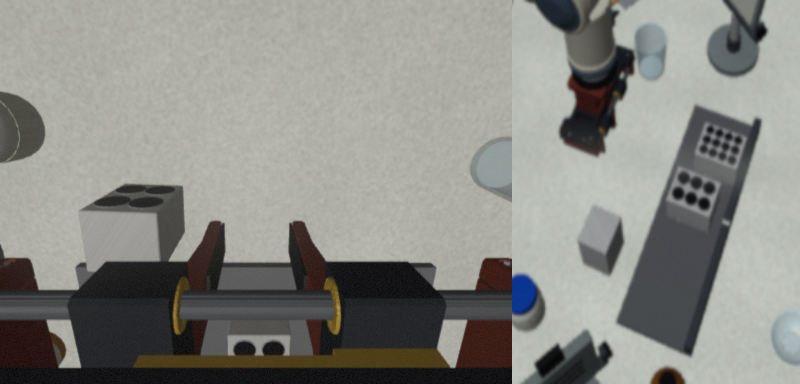

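```bash
cat > blk.py <<'E'
from h import *
def lying():
    im,K,T=snap('scene')
    S=np.float32(proj([st2w(x,y,.072) for x,y in((-.14,-.22),(.075,-.22),(.075,.22),(-.14,.22))],K,T))
    H=cv2.getPerspectiveTransform(S,np.float32([[0,0],[860,0],[860,1760],[0,1760]]))  # 4px/mm at z=72
    return cv2.warpPerspective(im,H,(860,1760))
if __name__=='__main__':
    w=lying();cv2.imwrite('pics/rect.png',cv2.resize(cv2.rotate(w,cv2.ROTATE_90_COUNTERCLOCKWISE),(792,387)))
E
python3 blk.py
```

```text
(no output)
```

View pics/rect.png

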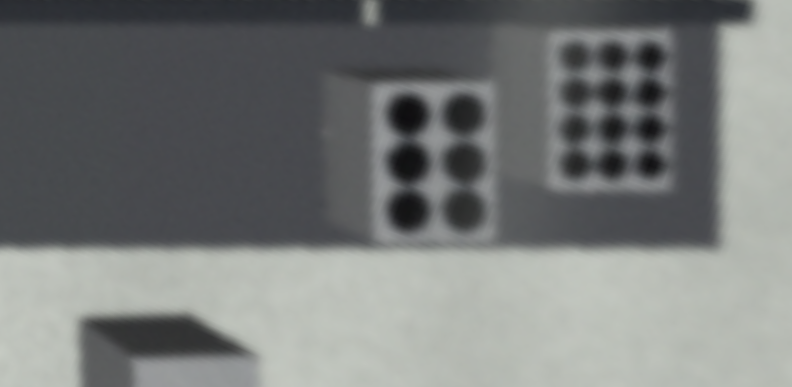

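Block1 is flush and square. Block2 was knocked after placing: it sits 29 mm off the fence, with its centre at stage y of about 22 mm. I'll push it again.

Call:
move_tool(offsets=[[[0.04,-0.06,0.019,0,0],[0.04,-0.063,0.019,0.06,0],[0.04,-0.063,0.019,0.122,0],[0.04,-0.063,0.019,0.122,0],[0.04,-0.1,0.019,0.122,0],[0.04,-0.108,0.019,0.122,0],[0.04,-0.116,0.019,0.122,0],[0.04,-0.124,0.019,0.122,0],[0.04,-0.132,0.019,0.122,0],[0.04,-0.139,0.019,0.122,0],[0.04,-0.144,0.019,0.122,0],[0.04,-0.149,0.019,0.122,0]]])

```text
t: 17.1
eef_pos: [0.5426, 0.049, 0.031]
orientation: [[-0.996, -0.092, -0.018], [-0.092, 0.996, -0.002], [0.018, -0.0, -1.0]]
wrist_force: [-50.6, -4.4, 32.8]
width: 0.04
grip_force: 25.5
```

```bash
python3 - <<'E'
from h import *
print(w2st(r.sense()['eef_pos']))
E
```

```text
[-0.04318964  0.02194269  0.03096952]
```

Call:
move_tool(offsets=[[[0.04,0.04,0,0,0],[0.04,0.09,0,-0.06,0],[0.04,0.15,0,-0.1,0],[0.04,0.167,-0.03,-0.1,0],[0.04,0.167,-0.08,-0.1,0],[0.04,0.167,-0.139,-0.1,0],[0.04,0.167,-0.139,-0.1,0]]])

```text
t: 17.98
eef_pos: [0.396, -0.1074, 0.1301]
orientation: [[-0.996, -0.086, 0.001], [-0.086, 0.996, -0.001], [-0.001, -0.002, -1.0]]
wrist_force: [-0.1, 1.2, 0.3]
width: 0.0401
grip_force: 0.0
```

```bash
python3 - <<'E'
from blk import *
im,K,T=snap('wrist');im2,K2,T2=snap('top')
w=cv2.resize(cv2.rotate(lying(),cv2.ROTATE_90_COUNTERCLOCKWISE),(790,386))
b=cv2.resize(im2[165:245,165:325],(400,200));a=cv2.resize(im[150:330,0:390],(390,180));a=cv2.copyMakeBorder(a,0,20,0,0,0)
cv2.imwrite('pics/w8.png',np.vstack([w,np.hstack([a,b])]))
print(w2st(r.sense()['eef_pos']))
E
```

```text
[-0.20272689 -0.11658187  0.12943102]
```

View pics/w8.png

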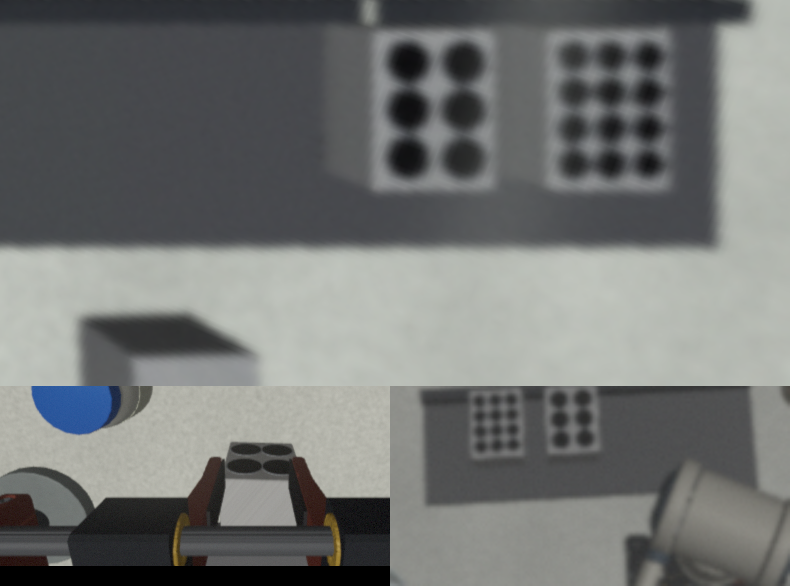

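Blocks 1 and 2 are flush, and block3 is centred ahead of the fingers.

Call:
move_tool(offsets=[[[0.04,0.004,0,0.05,0],[0.04,0.004,0,0.094,0],[0.04,0.004,0,0.094,0],[0.04,-0.008,0,0.094,0],[0.04,-0.016,0,0.094,0],[0.04,-0.024,0,0.094,0],[0.04,-0.032,0,0.094,0],[0.04,-0.04,0,0.094,0],[0.04,-0.048,0,0.094,0],[0.04,-0.053,0,0.094,0],[0.04,-0.057,0,0.094,0],[0.04,-0.06,0,0.094,0]]])

```text
t: 19.62
eef_pos: [0.4519, -0.0995, 0.038]
orientation: [[-0.996, -0.092, -0.013], [-0.092, 0.996, -0.002], [0.013, -0.001, -1.0]]
wrist_force: [-42.1, -0.4, 31.3]
width: 0.04
grip_force: 20.8
```

```bash
python3 - <<'E'
from h import *
print(w2st(r.sense()['eef_pos']))
E
```

```text
[-0.14715176 -0.117587    0.03801587]
```

Call:
move_tool(offsets=[[[0.04,0.008,0,0,0],[0.04,0.008,0,-0.04,0],[0.04,0.003,0,-0.04,0],[0.04,-0.005,0,-0.04,0],[0.04,-0.011,0,-0.04,0],[0.04,-0.017,0,-0.04,0],[0.04,-0.023,0,-0.04,0],[0.04,-0.029,0,-0.04,0],[0.04,-0.035,0,-0.04,0],[0.04,-0.041,0,-0.04,0],[0.04,-0.047,0,-0.04,0],[0.04,-0.053,0,-0.04,0]]])

```text
t: 21.12
eef_pos: [0.5155, -0.0947, 0.084]
orientation: [[-0.996, -0.093, 0.018], [-0.093, 0.996, -0.004], [-0.017, -0.006, -1.0]]
wrist_force: [2.2, -0.6, 16.9]
width: 0.0403
grip_force: 6.7
```

Call:
move_tool(offsets=[[[0.04,-0.006,0,0,0],[0.04,-0.012,0,0,0],[0.04,-0.018,0,0,0],[0.04,-0.024,0,0,0],[0.04,-0.03,0,0,0],[0.04,-0.03,0,0,0],[0.04,-0.03,0,0,0]]])

```text
t: 22.0
eef_pos: [0.5386, -0.0908, 0.0742]
orientation: [[-0.996, -0.093, -0.001], [-0.093, 0.996, 0.0], [0.001, 0.0, -1.0]]
wrist_force: [-0.4, 0.2, -0.1]
width: 0.0403
grip_force: 0.0
```

```bash
python3 - <<'E'
from h import *
print(w2st(r.sense()['eef_pos']))
E
```

```text
[-0.0599562  -0.11690602  0.07417048]
```

Call:
move_tool(offsets=[[[0.04,0.02,0,-0.02,0],[0.04,0.075,0,-0.02,0],[0.04,0.075,0,-0.02,0],[0.04,0.075,0,0.045,0],[0.04,0.075,0,0.045,0],[0.04,0.05,0,0.045,0],[0.04,0.04,0,0.045,0],[0.04,0.03,0,0.045,0],[0.04,0.02,0,0.045,0],[0.04,0.01,0,0.045,0],[0.04,0,0,0.045,0],[0.04,-0.008,0,0.045,0]]])

```text
t: 23.5
eef_pos: [0.547, -0.0905, 0.0314]
orientation: [[-0.996, -0.092, -0.001], [-0.092, 0.996, -0.001], [0.001, -0.0, -1.0]]
wrist_force: [-6.9, -1.0, 4.0]
width: 0.0397
grip_force: 3.3
```

Call:
move_tool(offsets=[[[0.04,-0.004,0,0,0],[0.04,-0.008,0,0,0],[0.04,-0.011,0,0,0],[0.04,-0.014,0,0,0],[0.04,-0.017,0,0,0],[0.04,-0.017,0,0,0]]])

```text
t: 24.25
eef_pos: [0.5552, -0.0896, 0.0315]
orientation: [[-0.996, -0.092, -0.021], [-0.092, 0.996, -0.001], [0.021, 0.001, -1.0]]
wrist_force: [-46.3, -1.1, 25.8]
width: 0.0401
grip_force: 22.8
```

Call:
move_tool(offsets=[[[0.04,0.04,0,0,0],[0.04,0.09,0,-0.06,0],[0.04,0.15,0,-0.12,0],[0.04,0.15,0,-0.18,0],[0.04,0.15,0,-0.24,0],[0.04,0.15,0,-0.3,0],[0.04,0.15,0,-0.3,0]]])

```text
t: 25.12
eef_pos: [0.4148, -0.1025, 0.3361]
orientation: [[-0.996, -0.093, 0.009], [-0.093, 0.996, -0.003], [-0.009, -0.004, -1.0]]
wrist_force: [0.4, -0.5, -0.6]
width: 0.0399
grip_force: 0.0
```

```bash
cat >> blk.py <<'E'
def report():
    w=lying();g=cv2.cvtColor(w,cv2.COLOR_BGR2GRAY)
    m=cv2.morphologyEx((g>105).astype(np.uint8),cv2.MORPH_CLOSE,np.ones((71,71)));m[:,:300]=0
    for c in cv2.findContours(m,0,1)[0]:
        if cv2.contourArea(c)<30000:continue
        (x,y),(a,b),t=cv2.minAreaRect(c);print('block x %.1f y %.1f size %.1f %.1f ang %.1f'%(x/4-140,y/4-220,a/4,b/4,t))
E
python3 - <<'E'
from blk import *
print(w2st(r.sense()['eef_pos']));report()
E
```

```text
[-0.18432602 -0.11720239  0.33612913]
block x 20.8 y 67.6 size 107.3 172.2 ang 0.3
block x 13.4 y -119.1 size 71.2 90.8 ang 90.0
block x 4.9 y -0.1 size 439.8 139.8 ang 90.0
```

Block3 is flush too (x −32..59 mm). Next is the right lamp: approach above the tab with the finger line along the hinge (yaw 62.7°).

```bash
python3 - <<'E'
from blk import *
go((.5312,-.348,.336),62.7)
# refine tab position: darkest blob near expected tab pixels in both views
u=[];Ks=[];Ts=[]
for n in('top','scene'):
    im,K,T=snap(n);g=im.max(2);e=proj([.531,-.348,.268],K,T)[0].astype(int)
    y0,x0=e[1]-16,e[0]-16;c=g[y0:y0+32,x0:x0+32];m=(c<np.percentile(c,2)+14).astype(np.uint8)
    k,l,st,ce=cv2.connectedComponentsWithStats(m)
    for i in range(1,k):
        if st[i,4]>8:print(n,st[i],ce[i]+[x0,y0],'exp',e)
E
```

```text
t 25.18 shift [-0.093  -0.2551  0.0032] turn 32.6 q6 -113.76680921470997 F [-2.2  0.7  1.5]
top [ 9 13 14 10 75] [377.8        189.49333333] exp [378 188]
scene [ 10   9  17  16 133] [176.09022556 316.71428571] exp [174 316]
```

Call:
move_tool(offsets=[[[0.07,-0.093,-0.255,0,32.6],[0.07,-0.093,-0.255,0,32.6],[0.07,-0.093,-0.255,0,32.6],[0.07,-0.093,-0.255,0,32.6],[0.07,-0.093,-0.255,0,32.6],[0.07,-0.093,-0.255,0,32.6],[0.07,-0.093,-0.255,0,32.6]]], force=50)

```text
t: 26.15
eef_pos: [0.5304, -0.3468, 0.3292]
orientation: [[-0.889, 0.458, -0.001], [0.458, 0.889, 0.001], [0.001, 0.0, -1.0]]
wrist_force: [-0.1, -0.2, 0.0]
width: 0.07
grip_force: 0.0
```

```bash
python3 - <<'E'
from blk import *
go((.5312,-.348,.252),62.7)
im,K,T=snap('wrist');print(proj([[.531,-.348,.28],[.531,-.348,.245]],K,T))
E
```

```text
t 26.15 shift [-0.0014 -0.0007  0.0772] turn 0.0 q6 -98.99978496517646 F [-0.1 -0.2  0. ]
[[255.20413643 211.2957189 ]
 [255.36612387 197.87851936]]
```

Call:
move_tool(offsets=[[[0.07,-0.001,0,0.03,0],[0.07,-0.001,0,0.06,0],[0.07,-0.001,0,0.076,0],[0.07,-0.001,0,0.076,0],[0.03,-0.001,0,0.076,0],[0.03,-0.001,0,0.076,0],[0.03,-0.001,0,0.076,0],[0.03,-0.001,0,0.076,0],[0.03,-0.001,0,0.076,0]]], force=50)

```text
t: 27.32
eef_pos: [0.5324, -0.3472, 0.2545]
orientation: [[-0.889, 0.457, 0.002], [0.457, 0.889, 0.001], [-0.001, 0.002, -1.0]]
wrist_force: [2.3, 4.0, 2.6]
width: 0.0396
grip_force: 50.0
```

Call:
move_tool(offsets=[[[0.03,0,0,0,8],[0.03,0,0,0,16],[0.03,0,0,0,24],[0.03,0,0,0,32],[0.03,0,0,0,40],[0.03,0,0,0,48],[0.03,0,0,0,56],[0.03,0,0,0,64],[0.03,0,0,0,71.3],[0.03,0,0,0,71.3],[0.03,0,0,0,71.3]]])

```text
t: 28.7
eef_pos: [0.5301, -0.3484, 0.2545]
orientation: [[0.151, 0.989, -0.002], [0.989, -0.151, -0.0], [-0.0, -0.002, -1.0]]
wrist_force: [-6.6, 2.0, 2.7]
width: 0.0395
grip_force: 50.0
```

```bash
python3 - <<'E'
from h import *
go((.5305,-.3478,.2545),-8.6)
E
```

```text
t 28.7 shift [ 0.0007  0.0003 -0.    ] turn -0.1 q6 -27.68178487406054 F [-6.6  2.   2.7]
```

Call:
move_tool(offsets=[[[0.03,0.012,0,0.0005,0],[0.03,0.0235,0,0.002,0],[0.03,0.035,0,0.0045,0],[0.03,0.046,0,0.008,0],[0.03,0.057,0,0.0125,0],[0.03,0.0675,0,0.018,0],[0.03,0.0675,0,0.018,0],[0.03,0.0675,0,0.018,0]]])

```text
t: 29.7
eef_pos: [0.5409, -0.2815, 0.2388]
orientation: [[0.15, 0.989, 0.001], [0.989, -0.15, -0.002], [-0.002, 0.002, -1.0]]
wrist_force: [-4.9, 4.3, 10.1]
width: 0.0397
grip_force: 50.0
```

```bash
python3 - <<'E'
from h import *
go((.5305,-.3478,.2545),-8.6)
u=[];Ks=[];Ts=[]
P=np.array([.5305+.15*.064,-.3478+.989*.064,.14+.111])
for n in('top','scene'):
    im,K,T=snap(n);print(n,im.shape,proj(P,K,T))
E
```

```text
t 29.7 shift [-0.0671 -0.0003 -0.0156] turn -0.0 q6 -22.04280568842672 F [-4.9  4.3 10.1]
top (384, 512, 3) [[354.44311457 186.2837426 ]]
scene (384, 512, 3) [[195.7414048  293.71768159]]
```

Call:
move_tool(offsets=[[[0.07,0,0,0,0],[0.07,0,0,0,0],[0.07,0,0,0,0],[0.07,0,0,-0.03,0],[0.07,0,0,-0.06,0],[0.07,0,0,-0.1,0],[0.07,0,0,-0.1,0]]])

```text
t: 30.68
eef_pos: [0.5421, -0.2819, 0.3395]
orientation: [[0.15, 0.989, 0.006], [0.989, -0.149, -0.003], [-0.002, 0.006, -1.0]]
wrist_force: [-0.2, 0.6, -0.5]
width: 0.0701
grip_force: 0.0
```

```bash
python3 - <<'E'
from h import *
go((.40,.10,.34),30)
go((.40,.10,.34),-8)
E
```

```text
t 30.68 shift [ 0.3563 -0.1976 -0.0025] turn -38.6 q6 -22.063185397623002 F [-0.2  0.6 -0.5]
t 30.68 shift [ 0.3563 -0.1976 -0.0025] turn -0.6 q6 -22.063185397623002 F [-0.2  0.6 -0.5]
```

Call:
move_tool(offsets=[[[0.07,0.356,-0.197,0,0],[0.07,0.356,-0.197,0,0],[0.07,0.356,-0.197,0,0],[0.07,0.356,-0.197,0,0],[0.07,0.356,-0.197,0,0],[0.07,0.356,-0.197,0,0],[0.07,0.356,-0.197,0,0],[0.07,0.356,-0.197,0,0]]])

```text
t: 31.68
eef_pos: [0.3993, 0.1015, 0.3345]
orientation: [[0.145, 0.989, -0.001], [0.989, -0.145, -0.0], [-0.0, -0.001, -1.0]]
wrist_force: [-0.5, -0.4, -0.5]
width: 0.0701
grip_force: 0.0
```

```bash
cat > tab.py <<'E'
from h import *
def blob(P,n,r=18,thr=14):
    im,K,T=snap(n);g=cv2.GaussianBlur(im.max(2),(3,3),0);e=proj(P,K,T)[0].round().astype(int)
    y0,x0=e[1]-r,e[0]-r;c=g[y0:y0+2*r,x0:x0+2*r];m=(c<c.min()+thr).astype(np.uint8)
    k,l,st,ce=cv2.connectedComponentsWithStats(m)
    return [(tuple(st[i].tolist()),(ce[i]+[x0,y0]).round(1)) for i in range(1,k) if st[i,4]>6],e,K,T
def show(P):
    for n in('top','scene'):
        b,e,K,T=blob(np.array(P),n);print(n,'exp',e,b)
E
python3 - <<'E'
from tab import *
show([.5401,-.2845,.251]); print('left');show([.5285,.4196,.2617])
e=[.5305,-.3478,.14]
for d in(1,-1):print('knob',end=' ');show([e[0]+d*.082*.989,e[1]-d*.082*.15,.14])
E
```

```text
top exp [354 186] [((19, 12, 6, 15, 64), array([357.6, 187.2]))]
scene exp [196 294] [((8, 12, 16, 19, 178), array([193.9, 297.1]))]
left
top exp [105 181] [((14, 13, 11, 12, 82), array([105.9, 181.3]))]
scene exp [317  78] [((13, 3, 10, 23, 104), array([316.3,  77.3]))]
knob top exp [371 173] [((2, 25, 6, 11, 52), array([357.8, 185.4]))]
scene exp [213 354] [((16, 15, 6, 7, 24), array([213.4, 354. ]))]
knob top exp [364 225] [((15, 14, 5, 6, 21), array([362.9, 223.9]))]
scene exp [157 312] [((16, 14, 4, 5, 7), array([156.7, 309.9])), ((20, 18, 3, 5, 12), array([160.1, 313.8]))]
```

```bash
python3 - <<'E'
from tab import *
_,K,T=snap('top');_,K2,T2=snap('scene')
f=lambda a,b:(lambda P:(P.round(4),(proj(P,K,T)[0]-a).round(1)))(tri([a,b],[K,K2],[T,T2]))
print('tab',f([357.6,187.2],[193.9,297.1]))
print('before',f([377.8,189.5],[176.1,316.7]))
print('left',f([105.9,181.3],[316.3,77.3]))
e=[.5305,-.3478,.14]
for d in(1,-1):
    for n in('top','scene'):
        print(d,n,blob(np.array([e[0]+d*.082*.989,e[1]-d*.082*.15,.14]),n,8,20)[:2])
E
```

```text
tab (array([ 0.539 , -0.293 ,  0.2489]), array([-0.3, -0.3]))
before (array([ 0.5312, -0.3472,  0.2606]), array([-0.2, -0.2]))
left (array([0.5263, 0.4171, 0.2663]), array([-0.2, -0.3]))
1 top ([((5, 6, 7, 6, 31), array([371.1, 173.2]))], array([371, 173]))
1 scene ([((5, 5, 7, 8, 34), array([213.1, 354.2]))], array([213, 354]))
-1 top ([((4, 0, 7, 10, 50), array([362.8, 221.7]))], array([364, 225]))
-1 scene ([((6, 4, 7, 9, 35), array([158.4, 312. ]))], array([157, 312]))
```

```bash
python3 - <<'E'
from tab import *
cam={n:snap(n) for n in('top','scene')}
A=np.array([.5305,-.3478,.14])
k=lambda n,u:cast(u,cam[n][1],cam[n][2],.14)[0]
for n,a,b in(('top',[371.1,173.2],[363.2,223]),('scene',[213.1,354.2],[158.4,312])):
    p,q=k(n,a),k(n,b);print(n,'hinge yaw',np.degrees(np.arctan2(*(q-p)[1::-1]))%180,'mid',((p+q)/2).round(4),np.linalg.norm(p-q))
x=np.array([.15,.989,0]);y=np.array([-.989,.15,0])
for th in(24,27,30):
    c,s=np.cos(np.radians(th)),np.sin(np.radians(th));u=s*x+np.r_[0,0,c];nn=c*x-np.r_[0,0,s]
    for n in cam:
        q=lambda h,d:proj([A+h*u+d*nn+w*y for w in(-.02,.02)],*cam[n][1:]).mean(0).round(1)
        print(th,n,'top front/back',q(.14,.006),q(.14,-.006),'base f/b',q(.105,.006),q(.105,-.006))
for n in cam:
    im,K,T=cam[n];e=proj(A+.1225*(.5*x+[0,0,.866]),K,T)[0];g=im.max(2).astype(int)
    d=proj(A+.14*(.5*x+[0,0,.866]),K,T)[0]-e;d/=np.linalg.norm(d)
    print(n,e.round(1),d.round(2),[(i,int(cv2.getRectSubPix(im.max(2),(1,1),tuple(map(float,e+i*d)))[0,0])) for i in range(-14,13)])
E
```

```text
top hinge yaw 170.30137121842745 mid [ 0.5331 -0.3466  0.14  ] 0.1584698891277821
scene hinge yaw 170.82199133049735 mid [ 0.5319 -0.3471  0.14  ] 0.16378446462376206
24 top top front/back [356.1 185.2] [360.4 185.5] base f/b [358.6 188.7] [362.8 189. ]
24 scene top front/back [194.4 292. ] [190.7 295.4] base f/b [192.2 302.4] [188.6 305.8]
27 top top front/back [353.5 185.1] [357.7 185.3] base f/b [356.8 188.6] [360.9 188.9]
27 scene top front/back [196.6 290.1] [193.  293.3] base f/b [193.8 301. ] [190.3 304.2]
30 top top front/back [351. 185.] [355.2 185.1] base f/b [354.9 188.6] [359.  188.8]
30 scene top front/back [198.7 288.4] [195.2 291.3] base f/b [195.3 299.7] [191.9 302.6]
top [355.  186.9] [-0.73 -0.68] [(-14, 66), (-13, 69), (-12, 76), (-11, 82), (-10, 85), (-9, 85), (-8, 82), (-7, 72), (-6, 58), (-5, 50), (-4, 47), (-3, 48), (-2, 49), (-1, 52), (0, 60), (1, 81), (2, 106), (3, 129), (4, 140), (5, 141), (6, 141), (7, 141), (8, 142), (9, 142), (10, 143), (11, 142), (12, 142)]
scene [195.2 295.5] [ 0.28 -0.96] [(-14, 89), (-13, 91), (-12, 95), (-11, 97), (-10, 75), (-9, 43), (-8, 22), (-7, 17), (-6, 15), (-5, 15), (-4, 16), (-3, 15), (-2, 16), (-1, 16), (0, 16), (1, 17), (2, 16), (3, 14), (4, 28), (5, 76), (6, 141), (7, 178), (8, 189), (9, 193), (10, 194), (11, 192), (12, 192)]
```

The right lamp's swivel is about on target (hinge yaw about 170.7°, wanted 171.5°), but its tilt reads about 27°. I'll top it up later and do the left lamp now.

```bash
python3 - <<'E'
from h import *
go((.5284,.4197,.335),149)
E
```

```text
t 32.48 shift [0.3354 0.0792 0.0007] turn 22.4 q6 17.89342467159858 F [ 1.2 -0.2 -0.6]
```

Call:
move_tool(offsets=[[[0.07,0.335,0.079,0,22.4],[0.07,0.335,0.079,0,22.4],[0.07,0.335,0.079,0,22.4],[0.07,0.335,0.079,0,22.4],[0.07,0.335,0.079,0,22.4],[0.07,0.335,0.079,0,22.4],[0.07,0.335,0.079,0,22.4],[0.07,0.335,0.079,0,22.4]]])

```text
t: 33.48
eef_pos: [0.5281, 0.419, 0.3356]
orientation: [[0.515, 0.857, -0.0], [0.857, -0.515, -0.001], [-0.001, 0.0, -1.0]]
wrist_force: [-0.8, -0.6, 0.7]
width: 0.0699
grip_force: 0.0
```

```bash
python3 - <<'E'
from h import *
go((.5284,.4197,.2505),149)
E
```

```text
t 33.48 shift [ 0.0008 -0.0001  0.0851] turn 0.0 q6 66.53344600548412 F [-0.8 -0.6  0.7]
```

Call:
move_tool(offsets=[[[0.07,0.001,0,0.03,0],[0.07,0.001,0,0.06,0],[0.07,0.001,0,0.085,0],[0.07,0.001,0,0.085,0],[0.03,0.001,0,0.085,0],[0.03,0.001,0,0.085,0],[0.03,0.001,0,0.085,0],[0.03,0.001,0,0.085,0],[0.03,0.001,0,0.085,0]]], force=50)

```text
t: 34.6
eef_pos: [0.5274, 0.4214, 0.252]
orientation: [[0.513, 0.858, -0.001], [0.858, -0.513, 0.002], [0.001, -0.002, -1.0]]
wrist_force: [-4.6, 2.1, 3.2]
width: 0.0399
grip_force: 50.0
```

Call:
move_tool(offsets=[[[0.03,-0.009,0,-0.0013,0],[0.03,-0.018,0,-0.0022,0],[0.03,-0.025,0,-0.0025,0],[0.03,-0.025,0,-0.0025,0]]])

```text
t: 35.1
eef_pos: [0.5152, 0.4012, 0.254]
orientation: [[0.513, 0.859, 0.001], [0.859, -0.513, 0.005], [0.005, -0.002, -1.0]]
wrist_force: [-2.5, 6.5, 0.0]
width: 0.0398
grip_force: 50.0
```

```bash
python3 - <<'E'
from h import *
go((.5155,.3983,.2525),191.1)
E
```

```text
t 35.1 shift [-0.0023  0.0017  0.0015] turn -41.9 q6 65.71676917737089 F [-2.5  6.5  0. ]
```

Call:
move_tool(offsets=[[[0.03,-0.002,0.001,0,-8],[0.03,-0.002,0.001,0,-16],[0.03,-0.002,0.001,0,-24],[0.03,-0.002,0.001,0,-32],[0.03,-0.002,0.001,0,-40],[0.03,-0.002,0.001,0,-43],[0.03,-0.002,0.001,0,-43],[0.03,-0.002,0.001,0,-43]]])

```text
t: 36.1
eef_pos: [0.5161, 0.3991, 0.254]
orientation: [[-0.21, 0.978, 0.003], [0.978, 0.21, 0.005], [0.005, 0.004, -1.0]]
wrist_force: [4.0, 7.0, 1.1]
width: 0.0395
grip_force: 49.9
```

```bash
python3 - <<'E'
from h import *
go((.5155,.3983,.2525),191.1)
E
```

```text
t 36.1 shift [-0.0006 -0.0008  0.0015] turn 1.0 q6 22.542949690220578 F [4.  7.  1.1]
```

Call:
move_tool(offsets=[[[0.03,-0.012,0,0.0005,0],[0.03,-0.0235,0,0.002,0],[0.03,-0.035,0,0.0045,0],[0.03,-0.046,0,0.008,0],[0.03,-0.057,0,0.0125,0],[0.03,-0.0675,0,0.018,0],[0.03,-0.072,0,0.021,0],[0.03,-0.072,0,0.021,-0],[0.03,-0.072,0,0.021,0]]])

```text
t: 37.22
eef_pos: [0.5311, 0.3253, 0.2335]
orientation: [[-0.207, 0.978, 0.002], [0.978, 0.207, -0.0], [-0.001, 0.002, -1.0]]
wrist_force: [0.1, -2.1, 5.3]
width: 0.0388
grip_force: 50.0
```

```bash
python3 - <<'E'
from h import *
go((.5155,.3983,.2525),191.1)
E
```

```text
t 37.23 shift [ 0.0746 -0.0002 -0.0191] turn 0.8 q6 16.432890006951375 F [ 0.1 -2.1  5.3]
```

Call:
move_tool(offsets=[[[0.07,-0,0,0,0],[0.07,0,0,0,0],[0.07,0,0,0,0],[0.07,0,0,-0.03,0],[0.07,0,0,-0.06,0],[0.07,0,0,-0.09,0],[0.07,0.02,0.05,-0.09,0],[0.07,0.02,0.1,-0.09,0],[0.07,0,-0.13,-0.09,0],[0.07,0,-0.13,-0.09,0],[0.07,0,-0.13,-0.09,0],[0.07,0,-0.13,-0.09,0]]])

```text
t: 38.72
eef_pos: [0.4017, 0.2987, 0.322]
orientation: [[-0.208, 0.978, -0.0], [0.978, 0.208, -0.0], [-0.0, -0.0, -1.0]]
wrist_force: [0.7, -0.0, 0.4]
width: 0.07
grip_force: 0.0
```

```bash
python3 - <<'E'
from h import *
go((.40,-.15,.335),-9.4)
E
```

```text
t 38.73 shift [-0.4385 -0.0952 -0.0129] turn 21.4 q6 20.70960725446266 F [ 0.7 -0.   0.4]
```

Call:
move_tool(offsets=[[[0.07,-0.438,-0.095,-0.013,21.4],[0.07,-0.438,-0.095,-0.013,21.4],[0.07,-0.438,-0.095,-0.013,21.4],[0.07,-0.438,-0.095,-0.013,21.4],[0.07,-0.438,-0.095,-0.013,21.4],[0.07,-0.438,-0.095,-0.013,21.4],[0.07,-0.438,-0.095,-0.013,21.4],[0.07,-0.438,-0.095,-0.013,21.4],[0.07,-0.438,-0.095,-0.013,21.4],[0.07,-0.438,-0.095,-0.013,21.4]]])

```text
t: 39.98
eef_pos: [0.4019, -0.1477, 0.3353]
orientation: [[0.161, 0.987, 0.0], [0.987, -0.161, 0.0], [0.0, 0.0, -1.0]]
wrist_force: [0.7, -0.9, 0.4]
width: 0.0702
grip_force: 0.0
```

```bash
cat > lamp.py <<'E'
from tab import *
def lamp(A,w):
    "A axis xy, w expected white azimuth deg: hinge yaw, tab blob, predicted tab centre and edges by tilt"
    A=np.array([*A,.14]);w=np.radians(w);x=np.array([np.cos(w),np.sin(w),0]);y=np.array([-x[1],x[0],0])
    cb={}
    for n in('top','scene'):
        k=[]
        for d in(1,-1):
            b,e,K,T=blob(A+d*.082*y,n,8,20);b=[v for v in b];k.append(cast(min(b,key=lambda v:np.hypot(*(v[1]-e)))[1],K,T,.14)[0] if b else A*np.nan)
        print(n,'hinge yaw',round(np.degrees(np.arctan2(*(k[0]-k[1])[1::-1]))%180,1),'want',round(np.degrees(w)+90,1)%180,'mid',((k[0]+k[1])/2).round(4),'len',np.linalg.norm(k[0]-k[1]).round(3))
        b,e,K,T=blob(A+.1225*(.5*x+[0,0,.866]),n,14,25);b=max(b,key=lambda v:v[0][4]);cb[n]=(b[1],K,T);print('  tab',b)
        im=snap(n)[0].max(2);d=proj(A+.14*(.5*x+[0,0,.866]),K,T)[0]-proj(A+.1225*(.5*x+[0,0,.866]),K,T)[0];d/=np.linalg.norm(d);e=proj(A+.1225*(.5*x+[0,0,.866]),K,T)[0]
        print('  prof -12..12',[int(cv2.getRectSubPix(im,(1,1),tuple(map(float,e+i*d)))[0,0]) for i in range(-12,13)])
        for th in(24,27,30,33):
            c,s=np.cos(np.radians(th)),np.sin(np.radians(th));u=s*x+np.r_[0,0,c];nn=c*x-np.r_[0,0,s]
            print('   ',th,[((proj(A+h*u+g*nn,K,T)[0]-e)@d).round(1) for h,g in((.14,.006),(.14,-.006),(.105,.006),(.105,-.006))])
    P=tri(*zip(*[cb[n] for n in cb]));o=(P-A);print('tab',P.round(4),'tilt',np.degrees(np.arctan2(o@x,o[2])).round(1),'r',np.hypot(o@x,o[2]).round(4),'side',(o@y).round(4))
E
python3 - <<'E'
from lamp import *
lamp((.5155,.3983),281.1)
E
```

```text
top hinge yaw 8.9 want 11.100000000000023 mid [0.5173 0.3948 0.14  ] len 0.144
  tab ((0, 0, 18, 28, 354), array([127.7, 183.5]))
  prof -12..12 [58, 60, 63, 64, 69, 73, 70, 64, 56, 47, 47, 50, 51, 53, 58, 75, 98, 121, 133, 140, 142, 142, 143, 142, 141]
    24 [np.float64(0.4), np.float64(-2.9), np.float64(-3.8), np.float64(-7.0)]
    27 [np.float64(2.3), np.float64(-0.9), np.float64(-2.4), np.float64(-5.5)]
    30 [np.float64(4.1), np.float64(1.1), np.float64(-1.0), np.float64(-4.1)]
    33 [np.float64(5.9), np.float64(3.0), np.float64(0.3), np.float64(-2.7)]
scene hinge yaw 11.2 want 11.100000000000023 mid [0.517  0.3965 0.14  ] len 0.158
  tab ((9, 11, 12, 6, 56), array([305.4, 100.7]))
  prof -12..12 [57, 57, 58, 57, 58, 60, 71, 83, 75, 51, 27, 14, 12, 18, 22, 41, 94, 154, 177, 181, 182, 182, 182, 181, 182]
    24 [np.float64(4.7), np.float64(8.6), np.float64(-0.0), np.float64(3.8)]
    27 [np.float64(2.2), np.float64(6.2), np.float64(-1.8), np.float64(2.1)]
    30 [np.float64(-0.3), np.float64(3.8), np.float64(-3.7), np.float64(0.3)]
    33 [np.float64(-2.8), np.float64(1.3), np.float64(-5.5), np.float64(-1.5)]
tab [0.5263 0.3608 0.2281] tilt 23.8 r 0.0962 side 0.0033
```

The left lamp reads about 30° tilt and 11° hinge yaw (wanted 11.1°), so it is good. Now I'll top up the right lamp.

```bash
python3 - <<'E'
from lamp import *
lamp((.531,-.3475),81.5)
go((.5394,-.289,.335),-9.4)
E
```

```text
top hinge yaw 170.9 want 171.5 mid [ 0.5316 -0.3472  0.14  ] len 0.161
  tab ((14, 6, 7, 10, 52), array([358.4, 183.5]))
  prof -12..12 [97, 82, 88, 102, 109, 111, 109, 109, 104, 100, 94, 88, 85, 90, 106, 125, 136, 136, 138, 142, 143, 144, 144, 144, 145]
    24 [np.float64(0.4), np.float64(-2.9), np.float64(-3.9), np.float64(-7.1)]
    27 [np.float64(2.3), np.float64(-0.9), np.float64(-2.5), np.float64(-5.6)]
    30 [np.float64(4.2), np.float64(1.1), np.float64(-1.1), np.float64(-4.1)]
    33 [np.float64(6.0), np.float64(3.0), np.float64(0.2), np.float64(-2.7)]
scene hinge yaw 170.5 want 171.5 mid [ 0.5291 -0.3462  0.14  ] len 0.17
  tab ((5, 7, 17, 20, 202), array([194. , 297.4]))
  prof -12..12 [97, 97, 71, 38, 20, 17, 16, 17, 17, 17, 17, 17, 16, 17, 16, 18, 37, 90, 154, 185, 195, 197, 197, 197, 197]
    24 [np.float64(3.2), np.float64(-1.1), np.float64(-7.4), np.float64(-11.7)]
    27 [np.float64(5.6), np.float64(1.6), np.float64(-5.6), np.float64(-9.7)]
    30 [np.float64(7.8), np.float64(4.1), np.float64(-4.0), np.float64(-7.8)]
    33 [np.float64(9.9), np.float64(6.4), np.float64(-2.4), np.float64(-5.9)]
tab [ 0.545  -0.2945  0.2617] tilt 24.1 r 0.1333 side -0.006
t 40.77 shift [-1.155e-01  1.588e-01  1.000e-04] turn -0.0 q6 -15.518384704897802 F [0.9 0.9 0.2]
```

Call:
move_tool(offsets=[[[0.07,-0.1155,0.159,0,0],[0.07,-0.1155,0.159,0,0],[0.07,-0.1155,0.159,0,0],[0.07,-0.1155,0.159,0,0],[0.07,-0.1155,0.159,0,0],[0.07,-0.1155,0.159,0,0]]])

```text
t: 41.52
eef_pos: [0.5389, -0.2879, 0.3374]
orientation: [[0.163, 0.987, 0.003], [0.987, -0.163, -0.001], [-0.001, 0.003, -1.0]]
wrist_force: [0.2, 0.2, 1.0]
width: 0.07
grip_force: 0.0
```

Call:
move_tool(offsets=[[[0.07,0,0,0.04,0],[0.07,0,0,0.08,0],[0.07,0,0,0.097,0],[0.07,0,0,0.097,0],[0.03,0,0,0.097,0],[0.03,0,0,0.097,0],[0.03,0,0,0.097,0],[0.03,0,0,0.097,0],[0.03,0,0,0.097,0]]], force=50)

```text
t: 42.65
eef_pos: [0.5397, -0.2891, 0.2389]
orientation: [[0.163, 0.987, 0.001], [0.987, -0.163, -0.001], [-0.0, 0.001, -1.0]]
wrist_force: [-1.2, 0.1, 3.1]
width: 0.0397
grip_force: 50.0
```

Call:
move_tool(offsets=[[[0.03,0.004,0,0.002,-0.5],[0.03,0.008,0,0.004,-1],[0.03,0.009,0,0.0045,-1],[0.03,0.009,0,0.0045,-1],[0.03,0.009,0,0.0045,-1]]])

```text
t: 43.28
eef_pos: [0.5408, -0.2815, 0.235]
orientation: [[0.148, 0.989, 0.001], [0.989, -0.148, -0.004], [-0.003, 0.001, -1.0]]
wrist_force: [-2.0, -3.4, 4.7]
width: 0.0399
grip_force: 50.0
```

Release, lift, retreat and measure everything.

Call:
move_tool(offsets=[[[0.07,0,0,0,0],[0.07,0,0,0,0],[0.07,0,0,0,0],[0.07,0,0,-0.03,0],[0.07,0,0,-0.06,0],[0.07,0,0,-0.1,0],[0.07,0.1,-0.1,-0.1,0],[0.07,0.2,-0.16,-0.1,0],[0.07,0.3,-0.22,-0.1,0],[0.07,0.3,-0.22,-0.1,0],[0.07,0.3,-0.22,-0.1,0],[0.07,0.3,-0.22,-0.1,0]]])

```text
t: 44.78
eef_pos: [0.366, 0.0504, 0.3335]
orientation: [[0.146, 0.989, 0.001], [0.989, -0.146, 0.0], [0.001, 0.0, -1.0]]
wrist_force: [0.8, 0.1, 0.7]
width: 0.0702
grip_force: 0.0
```

```bash
python3 - <<'E'
from lamp import *
from blk import *
lamp((.531,-.3475),81.5)
w=cv2.cvtColor(lying(),cv2.COLOR_BGR2GRAY)
# block centre y in mm: profile along stage x at a strip between well columns, and edges across y
for yc in(-119,22,120):
    for off in(-29,0,29):
        c=(yc+off+220)*4;p=w[int(c)-6:int(c)+6].mean(0);g=np.diff(cv2.blur(p[None],(9,1))[0])
        print(yc+off,'rear edge x',g[60:600].argmax()/4-125,'head edge x',(g[700:].argmin()+700)/4-140)
E
```

```text
top hinge yaw 169.3 want 171.5 mid [ 0.5347 -0.3462  0.14  ] len 0.156
  tab ((11, 6, 8, 17, 105), array([355.3, 186.8]))
  prof -12..12 [72, 74, 79, 85, 88, 89, 86, 80, 65, 54, 51, 49, 48, 51, 50, 55, 69, 93, 115, 133, 142, 144, 144, 144, 143]
    24 [np.float64(0.4), np.float64(-2.9), np.float64(-3.9), np.float64(-7.1)]
    27 [np.float64(2.3), np.float64(-0.9), np.float64(-2.5), np.float64(-5.6)]
    30 [np.float64(4.2), np.float64(1.1), np.float64(-1.1), np.float64(-4.1)]
    33 [np.float64(6.0), np.float64(3.0), np.float64(0.2), np.float64(-2.7)]
scene hinge yaw 170.6 want 171.5 mid [ 0.5291 -0.3464  0.14  ] len 0.169
  tab ((7, 5, 17, 20, 210), array([196. , 295.4]))
  prof -12..12 [92, 93, 96, 99, 88, 59, 32, 20, 17, 16, 16, 16, 16, 17, 17, 16, 17, 15, 14, 24, 61, 128, 175, 191, 193]
    24 [np.float64(3.2), np.float64(-1.1), np.float64(-7.4), np.float64(-11.7)]
    27 [np.float64(5.6), np.float64(1.6), np.float64(-5.6), np.float64(-9.7)]
    30 [np.float64(7.8), np.float64(4.1), np.float64(-4.0), np.float64(-7.8)]
    33 [np.float64(9.9), np.float64(6.4), np.float64(-2.4), np.float64(-5.9)]
tab [ 0.5405 -0.2871  0.2464] tilt 29.9 r 0.1227 side -0.0004
-148 rear edge x -30.75 head edge x 58.75
-119 rear edge x 0.5 head edge x 58.75
-90 rear edge x 4.0 head edge x 57.75
-7 rear edge x -32.25 head edge x 58.0
22 rear edge x -31.5 head edge x 57.75
51 rear edge x -30.5 head edge x 59.5
91 rear edge x -32.25 head edge x 58.5
120 rear edge x 9.5 head edge x 58.75
149 rear edge x -31.0 head edge x 59.0
```

```bash
python3 - <<'E'
from h import *
im,K,T=snap('top');hsv=cv2.cvtColor(im,cv2.COLOR_BGR2HSV)
for n,lo,hi,(u,v) in(('jar',(105,120,60),(130,255,255),(332,253)),('amber',(3,80,40),(20,255,200),(333,161))):
    m=cv2.inRange(hsv,lo,hi)[v-25:v+25,u-25:u+25];y,x=np.nonzero(m);print(n,x.mean()+u-25,y.mean()+v-25,len(x))
g=im[230:270,140:185].astype(int).sum(2);print('beaker std',g.std())
print(r.sign_off())
E
```

```text
jar 332.58796296296293 252.55555555555554 216
amber 334.24 164.61 100
beaker std 23.840570747787204
the job is handed in; nothing more can be done
None
```

The job is handed in: all three blocks lie wells-up, square and flush against the fence, and both lamps measure within about 1° of the stage middle and of the 30° lean; the jar and amber bottle still stand where they were, and the beaker, whose last reading proves nothing either way, was never approached.

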